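# Shut off and bleed the air valves

### The job

Make the robot's air system safe before work: gently push the slide shut-off valve's sleeve by its thumb tab fully home to the closed end, the end with the copper silencer. Then gently press the push-button on the valve that has a coil at both ends fully down with the fingertips, hold it down for one second to bleed the air, and let it spring back up. Do not touch the other three valves, and leave the loose things on the bench where they are, neither moved nor lifted.

Things in the scene. Friction and masses are not known exactly. Their poses are not given: they have to be found in the camera images.
- shutoff: Slide shut-off valve, fixed: base plate 70 (x) x 150 (y) x 8 mm, end blocks 36 x 22 x 50 mm high, inner faces at y = -53 and +53 mm, between them a 16 mm tube along y at height 30 mm. Copper silencer 28 mm beyond the +y block (closed end), brass stub beyond the -y one. Origin: centre of underside. Yaw up to 0.45 rad; left or right of the valve bank.
- sleeve (a joint): Position of the shut-off's sleeve along +y of body shutoff: 0 = fully open (at the brass stub's side), 0.032 m = fully home, closed (towards the copper silencer), a stop. It stays where it is left; pushing takes about 2.5 N. It starts between 0 and 0.008.
- tab_top (a point): Centre of the top edge of the sleeve's thumb tab, 74 mm above the bench. The tab is an upright grey plate 26 (x) x 6 (y) mm, standing 28 mm above the black sleeve (32 mm diameter over its rims, 36 mm long along y, top at height 46 mm), at the sleeve's middle. Axes as body shutoff: push it along +y.
- manifold: Valve bank's fixed base: aluminium bar 236 mm long (y) on a plate 100 mm wide (x), 30 mm high, carrying four valves 56 mm apart along its y. Origin: centre of the underside on the bench.
- valve_double: One of four valves on the manifold, in any order. Fixed aluminium block 60 (x) x 38 (y) x 40 mm, origin at the centre of its underside (30 mm above the bench), x away from the robot, y along the row; yaw up to 0.3 rad. THE ONE TO BLEED: a black 34 mm coil block on both ends (-x and +x), tops 41 mm above the origin. Push-button: grey, 20 mm diameter, 12 mm proud, mid-top, its top 56 mm above the origin.
- top_double (a point): Centre of the top face of the push-button of the valve with two coils; at rest 86 mm above the bench, moves down with the button.
- button_double (a joint): Travel of that push-button: 0 = up, 0.006 m = fully down on its stop. A spring pushes it up with 1.5 N at rest, 4 N fully down. It must be held at 5 mm or more to bleed.
- valve_near: One of four valves on the manifold, in any order. Fixed aluminium block 60 (x) x 38 (y) x 40 mm, origin at the centre of its underside (30 mm above the bench), x away from the robot, y along the row; yaw up to 0.3 rad. A coil only on the -x end (towards the robot), a short round aluminium cap on the other. Leave alone. Push-button: grey, 20 mm diameter, 12 mm proud, mid-top, its top 56 mm above the origin.
- valve_far: One of four valves on the manifold, in any order. Fixed aluminium block 60 (x) x 38 (y) x 40 mm, origin at the centre of its underside (30 mm above the bench), x away from the robot, y along the row; yaw up to 0.3 rad. A coil only on the +x end (away from the robot), a short round cap on the other. Leave alone. Push-button: grey, 20 mm diameter, 12 mm proud, mid-top, its top 56 mm above the origin.
- valve_plain: One of four valves on the manifold, in any order. Fixed aluminium block 60 (x) x 38 (y) x 40 mm, origin at the centre of its underside (30 mm above the bench), x away from the robot, y along the row; yaw up to 0.3 rad. No coil, a short round aluminium cap on both ends. Leave alone. Push-button: grey, 20 mm diameter, 12 mm proud, mid-top, its top 56 mm above the origin.
- tape: Loose yellow tape measure 62 x 30 x 56 mm high, standing on the bench beyond the shut-off valve. Origin: centre of the underside. Leave it.
- fitting: Loose brass fitting, 24 mm diameter, 30 mm high, standing on the robot's side of the shut-off valve. Origin: centre of the underside. Leave it.
- driver: Loose screwdriver with red handle, 160 mm long along its x, lying on the robot's side of the valve bank. Leave it.
- collar: Loose steel collar (ring) 40 mm diameter, 18 mm high, lying beyond the valve bank. Origin: centre of the underside. Leave it.
Things that resemble listed ones, but are neither listed nor needed, are in the scene too. Of the things that look like the fitting, take the one that is nearest to the robot's base at the start.

How it is judged:
On the way, in this order (a step that is already met when the one before it is completed fails the run):
1. the shut-off sleeve is fully home at the closed end (value of joint sleeve above 0.029 m), for 0.2 s.
2. the two-coil valve's button is held fully down by the fingers (value of joint button_double above 0.0045 m and contact force between the fingers and valve_double above 0.5 N), for 0.7 s.
3. the button has sprung back up (value of joint button_double below 0.001 m), for 0.2 s.
At the end, for the whole second after the job is handed in: The sleeve stands within 3 mm of its closed stop, all four buttons are up (within 1 mm), and the four loose things are at rest within 15 mm of where they were (value of joint sleeve above 0.029 m and value of joint each of button_double, button_near, button_far, button_plain below 0.001 m and distance of each of tape, fitting, driver, collar from where it was at the start of the episode below 0.015 m and linear speed of each of tape, fitting, driver, collar below 0.02 m/s); the robot touches nothing.
It fails at once if the two-coil valve's button is pressed before the air is shut off (value of joint button_double above 0.003 m and value of joint sleeve below 0.027 m).
It fails at once if another valve is touched with more than 2 N or its button pressed 1.5 mm (contact force between any of the fingers, the arm and valve_near above 2 N or value of joint any of button_near, button_far, button_plain above 0.0015 m or contact force between any of the fingers, the arm and valve_far above 2 N or contact force between any of the fingers, the arm and valve_plain above 2 N).
It fails at once if the two-coil valve or the shut-off valve is pushed with more than 30 N (contact force between any of the fingers, the arm and valve_double above 30 N or contact force between any of the fingers, the arm and shutoff above 30 N).
It fails at once if a loose thing is moved more than 15 mm or lifted (distance of any of tape, fitting, driver, collar from where it was at the start of the episode above 0.015 m or height (world z) of any of tape, fitting, collar above 0.012 m or height (world z) of driver above 0.03 m).
It also fails if it takes over 45 s, if anything falls off the work surface, if the arm or the gripper's body presses on something with over 40 N, if the wrist force passes 120 N, or if a joint passes its speed limit or range.

### The arm

A 6-joint arm with a two-finger parallel gripper is mounted at the origin on the work surface. World frame = base frame: x ahead of the robot, y to its left, z up, the work surface at z = 0. Lengths are in m, angles in rad, forces in N, time in s.
With the tool pointing down it reaches from about 0.25 to 0.775 m from the base axis. Payload 4 kg.
Tool frame: the origin (TCP) lies on the centre line of the jaws, within the pads' length; the fingertips stand 8 mm ahead of it and the grasp point (between the pads) lies 11 mm behind it; z points along the fingers, y is the direction in which the jaws open and shut (so a half turn about z gives the same grasp; the last joint's range is limited). The gripper opens to 94 mm and grips with 3 to 60 N. Pads are 16 mm wide; open, the fingers measure 119 mm over their backs; the gripper's body (75 mm by 177 mm) begins 78 mm behind the grasp point.
Start: joints at [1.137, 0.087, 1.371, -0, 1.684, -0.103], TCP at [0.179, 0.52, 0.214] pointing down, gripper open.
Joint ranges: [-3.1, 3.1], [-0.76, 2.03], [0.27, 2.55], [-1.08, 4.22], [0.17, 2.65], [-2.57, 2.57]. Speed limits (rad/s): [2.79, 2.79, 3.14, 3.14, 3.14, 3.14].

### API

Orientations are given as [roll, pitch, yaw] about the fixed x, y, z axes, in that order (R = Rz(yaw) Ry(pitch) Rx(roll)).
In Python, from bench import robot, cams, close_job gives the robot as it stands.
- The arm moves only by the tool arm_command, never from a script. Its argument "plan" is one flat list of numbers, 7 for each row, row after row: the shift along the tool's x, y, z in cm, then the turn, a rotation vector about the tool's x, y, z in degrees, then the closure, from 0 (fully open) to 1 (shut). A call has 1 to 8 rows; each row shifts and turns the commanded pose from where the row before left it, along the tool's axes as they then stand; what a row does not reach is not made up. A row lasts 1/8 s, in which the tool goes at most 62.5 mm and 10.7 degrees, less where a joint would pass 70% of its speed; a pose out of reach is approached as far as the arm can. A call with a gripper value outside its range is refused whole. The fingers move at their own pace and stop on an object; the grip force is fixed at half the most. Time passes only in rows, so rows that do not move let the fingers close. It gives the time, the measured TCP pose, the force and the opening at its end, in the units of the state.
- robot.get_obs(): the state, without advancing time (a new reading comes with each control period).
- cams.snapshot(name): name is "side" or "top"; returns a dict with "pixels" (400x640x3 uint8, red, green, blue), "fov_y" (degrees; the focal length in pixels is half the picture's height over the tangent of half this angle, whatever the lens; pixels are square), "cx", "cy" (the principal point, pixels), "camera_from_world" (4x4, takes a point from world to camera coordinates). Camera axes: x right, y up, looking along -z (the intrinsics and any distortion apply to the point x, -y, -z); pixel columns grow to the right and rows downward; lengths in m; the calibration is good to about 2 mm. A picture is of the moment at which its call begins. There is no depth.
- close_job(): hands the job in, once; it reports no verdict.
The state is a dict: "time": time; "joint_positions": joint angles; "qvel": joint speeds; "joint_torque": joint torques, N m; "tool_pos": TCP position; "ee_rot": TCP orientation; "wrist_force": force on the tool from outside, world axes, zero at the start; "wrist_torque": the same for the moment, N m; "width": finger opening in m.
Only numpy, scipy, OpenCV 4.12 (cv2) and the standard library are available. Lean on these libraries where they do the work, as an engineer would, in place of code of your own. Each camera call takes 0.05 s, during which the arm holds its last target.

## Working session

There is one attempt and no reset: what is moved stays moved. The work goes in short steps, Python scripts to look and compute and a tool call to move; the robot and the scene stay as the last step left them, time stands still between calls to the robot, and variables do not carry over. Pictures are saved under pics/ and viewed, and the job is handed in when it is done.

Besides the shell and the picture viewer there is one more tool, called after ">>>" as name(argument=value, ...) on one line, values as JSON. arm_command: Moves the arm, as the interface text tells. Its arguments: {"type":"object","properties":{"plan":{"type":"array","items":{"type":"number"}}},"required":["plan"]}

```bash
mkdir -p pics; ls; python3 - <<'E'
from bench import robot,cams
import cv2
for n in("side","top"):
    s=cams.snapshot(n); cv2.imwrite(f"pics/{n}0.png",s["pixels"][:,:,::-1])
    print(n,{k:v for k,v in s.items() if k!="pixels"})
print(robot.get_obs())
E
```

```text
pics
side {'fov_y': 57.49836298860185, 'cx': 316.5538301702205, 'cy': 197.49928427047675, 'camera_from_world': array([[-8.45743342e-01, -5.33589831e-01, -3.00980791e-04,
         4.84520937e-01],
       [ 2.67931679e-01, -4.25161114e-01,  8.64552278e-01,
        -2.11751830e-01],
       [-4.61444270e-01,  7.31108691e-01,  5.02542801e-01,
        -4.68093059e-01],
       [ 0.00000000e+00,  0.00000000e+00,  0.00000000e+00,
         1.00000000e+00]])}
top {'fov_y': 53.90920964881063, 'cx': 319.4408317286323, 'cy': 197.63145563516136, 'camera_from_world': array([[-0.00722626, -0.99963401,  0.0260698 , -0.00190581],
       [ 0.99353543, -0.00422364,  0.11344388, -0.58430689],
       [-0.11329225,  0.02672105,  0.99320232, -0.89096674],
       [ 0.        ,  0.        ,  0.        ,  1.        ]])}
{'time': 0.1, 'joint_positions': array([ 1.13688191e+00,  8.79009484e-02,  1.37210639e+00,  2.66450250e-05,
        1.68357500e+00, -1.03081045e-01]), 'qvel': array([ 0.00149989, -0.00109233, -0.00325405,  0.00045102,  0.00148074,
        0.00180328]), 'joint_torque': array([ 1.81111111e-03, -3.41252339e+01, -3.03301585e+01,  7.18577136e-02,
        3.04229278e-02, -8.74097645e-05]), 'tool_pos': array([0.1784436 , 0.51974886, 0.21240868]), 'ee_rot': array([-3.13961625e+00, -2.31077145e-04,  2.81076202e+00]), 'wrist_force': array([ 0.19824105, -0.63071585, -0.20093619]), 'wrist_torque': array([ 0.00611998, -0.01141243, -0.02947099]), 'width': 0.09383467056587448}
```

View pics/top0.png

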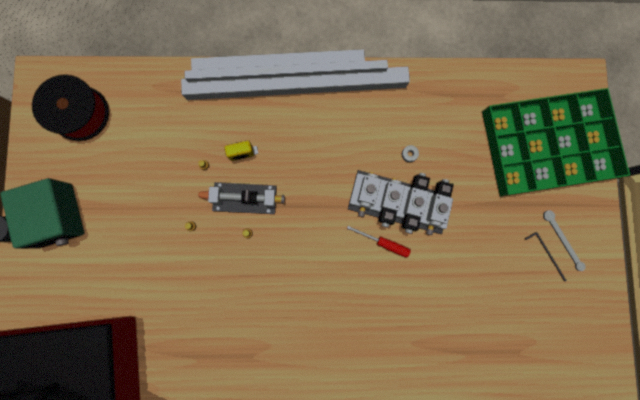

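View pics/side0.png

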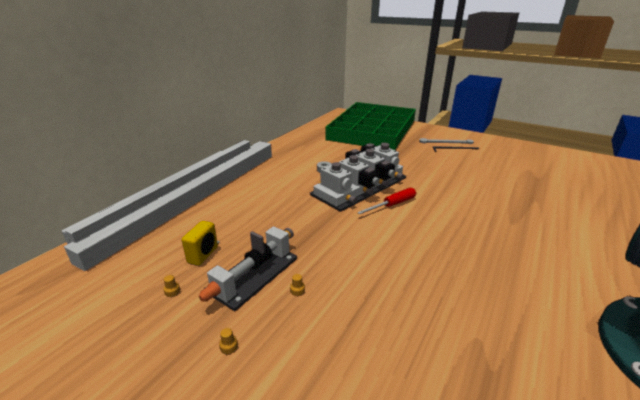

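The top view shows the shut-off at about (245,197) with its copper end at (205,195), and the valve bank at about (402,202). The screwdriver is at (385,243), the collar at (410,153) and the tape at (240,150). Three brass fittings are at (204,165), (191,226) and (247,233). Next I'll zoom in and measure.

```bash
cat > h.py <<'E'
import numpy as np, cv2
def proj(s,P):
    P=np.atleast_2d(P); M=s["camera_from_world"]; c=P@M[:3,:3].T+M[:3,3]
    f=200/np.tan(np.radians(s["fov_y"]/2))
    return np.c_[s["cx"]+f*c[:,0]/-c[:,2], s["cy"]+f*c[:,1]/c[:,2]]
def at(s,uv,z):
    M=s["camera_from_world"];R=M[:3,:3];C=-R.T@M[:3,3]
    f=200/np.tan(np.radians(s["fov_y"]/2))
    d=R.T@np.array([(uv[0]-s["cx"])/f,-(uv[1]-s["cy"])/f,-1])
    return C+d*(z-C[2])/d[2]
def crop(s,x0,y0,x1,y1,k,name):
    im=cv2.resize(s["pixels"][y0:y1,x0:x1,::-1],None,fx=k,fy=k,interpolation=cv2.INTER_CUBIC)
    im=cv2.convertScaleAbs(im,alpha=1.4)
    for x in range((x0+9)//10*10,x1,10):
        cv2.line(im,((x-x0)*k,0),((x-x0)*k,6),(0,0,255),1); cv2.putText(im,str(x),((x-x0)*k,16),0,.35,(0,0,255),1)
    for y in range((y0+9)//10*10,y1,10):
        cv2.line(im,(0,(y-y0)*k),(6,(y-y0)*k),(0,0,255),1); cv2.putText(im,str(y),(7,(y-y0)*k+4),0,.35,(0,0,255),1)
    cv2.imwrite("pics/"+name,im)
E
python3 - <<'E'
from h import *
from bench import cams,robot
s=cams.snapshot("top"); t=cams.snapshot("side")
for q in(s,t):
    M=q["camera_from_world"];print(-M[:3,:3].T@M[:3,3])
print("tcp",proj(s,[.178,.52,.212]),"base",proj(s,[0,0,0]))
crop(s,190,170,300,225,7,"t_shut.png"); crop(s,340,165,460,240,6,"t_bank.png")
crop(t,190,220,310,310,6,"s_shut.png"); crop(t,300,130,420,220,6,"s_bank.png")
print(at(s,(239,150),.056),at(s,(247,233),.03),at(s,(191,226),.03),at(s,(410,153),.018))
E
```

```text
[0.4795762  0.01943456 0.95124596]
[0.25051652 0.5107337  0.41845316]
tcp [[ 23.05948535 418.48419527]] base [[318.59956714 455.55723504]]
[0.69329532 0.18054378 0.056     ] [0.50267132 0.16360774 0.03      ] [0.5197023  0.29313838 0.03      ] [ 0.6944924  -0.22708931  0.018     ]
```

View pics/t_shut.png

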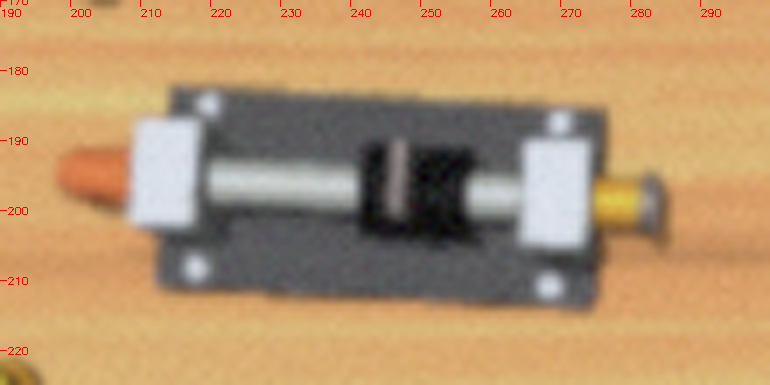

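View pics/t_bank.png

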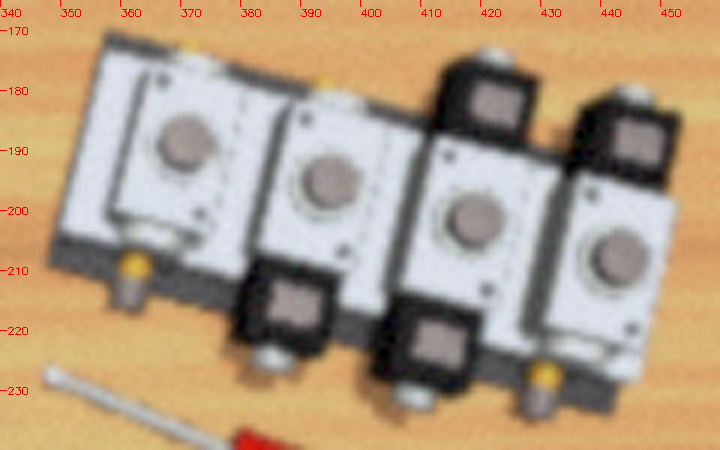

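View pics/s_shut.png

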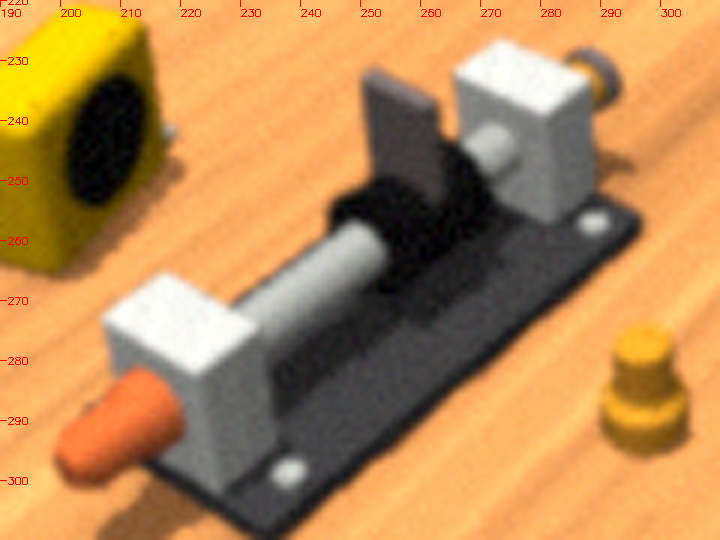

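View pics/s_bank.png

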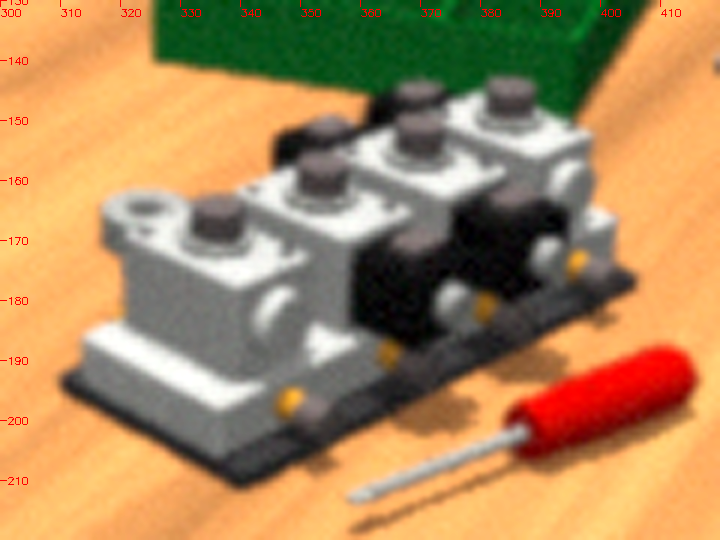

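Lookalikes for the bleed button, as pixels in the top view:
- (369,188) has no coils, so it is the plain valve.
- (393,195) has a coil only on the robot side, so it is near.
- (417,201) has coils at both ends, so it is the double. I choose this one.
- (441,208) has a coil only on the far side, so it is far.

The side crop agrees. The two-coil button is at (368,150) there, with coils in front and behind.

The shut-off tab is at (246.5,195) in the top view and (256,234) in the side view. The closed end is the copper one, at (205,195).

```bash
python3 - <<'E'
from h import *
from bench import cams,robot
from scipy.optimize import least_squares
s=cams.snapshot("top"); t=cams.snapshot("side")
def tri(a,b):
    r=least_squares(lambda P:np.r_[proj(s,P)[0]-a,proj(t,P)[0]-b],[.55,0,.05]); return r.x.round(4),r.fun.round(2)
print("buttons top z=.086 (side/top)")
B=[]
for a,b in[((369,188),(335.5,163.5)),((393,195),(353,156)),((417,201.3),(369,149.5)),((441,207.7),(384.5,143.5))]:
    print(at(s,a,.086).round(4),at(t,b,.086).round(4),tri(a,b)); B.append(at(s,a,.086)[:2])
print("row",np.diff(B,axis=0),[np.hypot(*d) for d in np.diff(B,axis=0)])
print("block centres top z=.05")
b1=at(s,(203.8,194.5),.05);b2=at(s,(269,197.6),.05);print(b1,b2,np.linalg.norm(b1-b2),"expect .128")
d=b1-b2;print("yaw of +y",np.arctan2(-d[0],d[1]))
c=[at(s,p,.008) for p in[(204.5,182.5),(266.3,185.5),(264.5,214),(203,211)]]
print("plate c",np.mean(c,0),[np.linalg.norm(c[i]-c[i-1]).round(4) for i in range(4)])
print("tab top",at(s,(246.8,195.3),.074),at(t,(251,231.5),.074),at(t,(261.5,237),.074))
E
```

```text
buttons top z=.086 (side/top)
[ 0.5994 -0.1145  0.086 ] [ 0.5992 -0.1184  0.086 ] (array([ 0.5982, -0.1147,  0.0878]), array([ 0.22,  0.42, -0.46, -0.04]))
[ 0.5835 -0.1678  0.086 ] [ 0.5856 -0.1744  0.086 ] (array([ 0.5827, -0.1673,  0.0894]), array([ 0.09,  0.18, -0.2 , -0.01]))
[ 0.5691 -0.2211  0.086 ] [ 0.5712 -0.228   0.086 ] (array([ 0.5684, -0.2204,  0.0894]), array([ 0.08,  0.17, -0.19, -0.01]))
[ 0.5546 -0.2744  0.086 ] [ 0.5554 -0.2824  0.086 ] (array([ 0.5533, -0.2736,  0.0895]), array([ 0.18,  0.42, -0.5 , -0.02]))
row [[-0.01593144 -0.05332141]
 [-0.01435069 -0.05333093]
 [-0.01456753 -0.05329697]] [np.float64(0.0556505451327537), np.float64(0.055227984254842745), np.float64(0.055251971512158424)]
block centres top z=.05
[0.59072874 0.26022957 0.05      ] [0.58294525 0.11121492 0.05      ] 0.14921778939850036 expect .128
yaw of +y -0.052185625515312445
plate c [0.58667904 0.19775124 0.008     ] [np.float64(0.0688), np.float64(0.1485), np.float64(0.069), np.float64(0.1466)]
tab top [0.5855804  0.15830792 0.074     ] [0.59816675 0.1589622  0.074     ] [0.5741465  0.16148999 0.074     ]
```

My pixel readings from the crops were a little off: the blocks came out 149 mm apart instead of 128. I'll redo them from the crop coordinates.

```bash
python3 - <<'E'
from h import *
from bench import cams,robot
from scipy.optimize import least_squares
s=cams.snapshot("top"); t=cams.snapshot("side")
def tri(a,b):
    r=least_squares(lambda P:np.r_[proj(s,P)[0]-a,proj(t,P)[0]-b],[.55,0,.05]); return r.x.round(4),r.fun.round(2)
T=lambda x,y:(340+x/6,165+y/6)
S=lambda x,y:(300+x/6,130+y/6)
B=[]
for a,b in[((183,143),(218,205)),((331,180),(322,162)),((475,221),(420,122)),((619,257),(511,83))]:
    a=T(*a);b=S(*b)
    print(at(s,a,.086).round(4),at(t,b,.086).round(4),*tri(a,b)); B.append(at(s,a,.086)[:2])
print([np.hypot(*d) for d in np.diff(B,axis=0)])
d=B[0]-B[3];print("bank yaw",np.arctan2(-d[0],d[1]))
T=lambda x,y:(190+x/7,170+y/7); S=lambda x,y:(190+x/6,220+y/6)
b1=at(s,T(167,172),.05);b2=at(s,T(556,192),.05);print(b1,b2,np.linalg.norm(b1-b2),"expect .128")
d=b1-b2;print("yaw of +y",np.arctan2(-d[0],d[1]))
c=[at(s,T(*p),.008) for p in[(172,88),(606,110),(596,308),(157,290)]]
print("plate c",np.mean(c,0),[np.linalg.norm(c[i]-c[i-1]).round(4) for i in range(4)])
print("tab top",at(s,T(398,178),.074),at(t,S(365,70),.074),at(t,S(438,105),.074))
print("tab half",at(s,T(398,140),.074),at(s,T(398,218),.074))
# driver, fitting
print("driver",at(s,(348,227),.01),at(s,(410,252),.015))
print("robot to side tcp")
E
```

```text
[ 0.5975 -0.1178  0.086 ] [ 0.596  -0.1164  0.086 ] [ 0.5973 -0.1181  0.085 ] [ 0.08  0.15 -0.17 -0.01]
[ 0.5835 -0.1727  0.086 ] [ 0.5818 -0.1702  0.086 ] [ 0.5834 -0.1731  0.0846] [ 0.04  0.08 -0.09 -0.01]
[ 0.5679 -0.226   0.086 ] [ 0.5671 -0.2247  0.086 ] [ 0.5679 -0.2262  0.0853] [ 0.02  0.04 -0.04 -0.  ]
[ 0.5542 -0.2793  0.086 ] [ 0.5532 -0.2812  0.086 ] [ 0.5535 -0.2794  0.0866] [ 0.14  0.33 -0.38 -0.02]
[np.float64(0.05663422537798422), np.float64(0.05551567900801844), np.float64(0.055058699717034164)]
bank yaw -0.26188444491428137
[0.59047121 0.23733228 0.05      ] [0.58333789 0.11023521 0.05      ] 0.12729708933639924 expect .128
yaw of +y -0.05606618058349176
plate c [0.58614484 0.1735956  0.008     ] [np.float64(0.0697), np.float64(0.1492), np.float64(0.0685), np.float64(0.1496)]
tab top [0.58529026 0.15817675 0.074     ] [0.59808729 0.15945912 0.074     ] [0.571285   0.16125422 0.074     ]
tab half [0.59753735 0.15834355 0.074     ] [0.57244008 0.15800173 0.074     ]
driver [ 0.51589426 -0.0737643   0.01      ] [ 0.45556738 -0.21984711  0.015     ]
robot to side tcp
```

Everything is consistent now. The buttons are about 56 mm apart, the end blocks 127 mm, the plate 149 by 69 mm, and triangulated button height is about 85 mm. I have the shut-off at yaw -0.056 and the tab at (0.585,0.159). First I'll turn the tool and close the fingers.

>>> arm_command(plan=[0,0,0,0,0,-8,1,0,0,0,0,0,-7.8,1,0,0,0,0,0,0,1,0,0,0,0,0,0,1,0,0,0,0,0,0,1,0,0,0,0,0,0,1])

```text
time: 1.15
tool_pos: [0.1787, 0.5202, 0.2135]
ee_rot: [3.142, 0.0, 3.086]
wrist_force: [0.1, 0.3, 0.1]
width: 0.0376
```

```bash
cat > go.py <<'E'
import sys,numpy as np
from bench import robot
o=robot.get_obs();r,p,y=o["ee_rot"]
from scipy.spatial.transform import Rotation as Ro
R=Ro.from_euler("xyz",[r,p,y]).as_matrix()
print(o["time"],o["tool_pos"].round(4),o["ee_rot"].round(4),"w",o["width"].round(4),"F",o["wrist_force"].round(2))
if len(sys.argv)>3:
    d=R.T@(np.array([float(a) for a in sys.argv[1:4]])-o["tool_pos"]); print("tool shift cm",(d*100).round(2))
E
python3 go.py 0.584 0.125 0.14
```

```text
Traceback (most recent call last):
  File "go.py", line 6, in <module>
    print(o["time"],o["tool_pos"].round(4),o["ee_rot"].round(4),"w",o["width"].round(4),"F",o["wrist_force"].round(2))
                                                                    ^^^^^^^^^^^^^^^^
AttributeError: 'float' object has no attribute 'round'
```

```bash
sed -i 's/o\["width"\].round(4)/round(o["width"],4)/' go.py
python3 go.py 0.584 0.125 0.14
```

```text
1.15 [0.1787 0.5202 0.2135] [3.1415 0.     3.086 ] w 0.0376 F [0.08 0.34 0.14]
tool shift cm [-42.67 -37.2    7.35]
```

>>> arm_command(plan=[-2,-1.7,0,0,0,0,1,-4,-3.5,0,0,0,0,1,-4,-3.5,0,0,0,0,1,-4,-3.5,0,0,0,0,1,-4,-3.5,0,0,0,0,1,-4,-3.5,0,0,0,0,1,-4,-3.5,0,0,0,0,1,-4,-3.5,0,0,0,0,1])

```text
time: 2.15
tool_pos: [0.4649, 0.2408, 0.2137]
ee_rot: [3.141, 0.001, 3.086]
wrist_force: [0.5, 0.4, -0.6]
width: 0.0007
```

>>> arm_command(plan=[-4,-3.5,0,0,0,0,1,-4,-3.5,0,0,0,0,1,-3,-2.5,0,0,0,0,1,-1.7,-1.5,3,0,0,0,1,0,0,3,0,0,0,1,0,0,1.3,0,0,0,1,0,0,0,0,0,0,1,0,0,0,0,0,0,1])

```text
time: 3.15
tool_pos: [0.5852, 0.1257, 0.1422]
ee_rot: [3.141, 0.003, 3.087]
wrist_force: [-0.3, 0.2, 0.1]
width: 0.0004
```

```bash
python3 go.py 0.584 0.125 0.065; python3 - <<'E'
from h import *
from bench import cams
t=cams.snapshot("side"); crop(t,190,150,310,290,5,"s1.png")
E
```

```text
3.15 [0.5852 0.1257 0.1422] [3.1410e+00 2.8000e-03 3.0871e+00] w 0.0004 F [-0.25  0.15  0.14]
tool shift cm [ 0.14 -0.09  7.72]
```

View pics/s1.png

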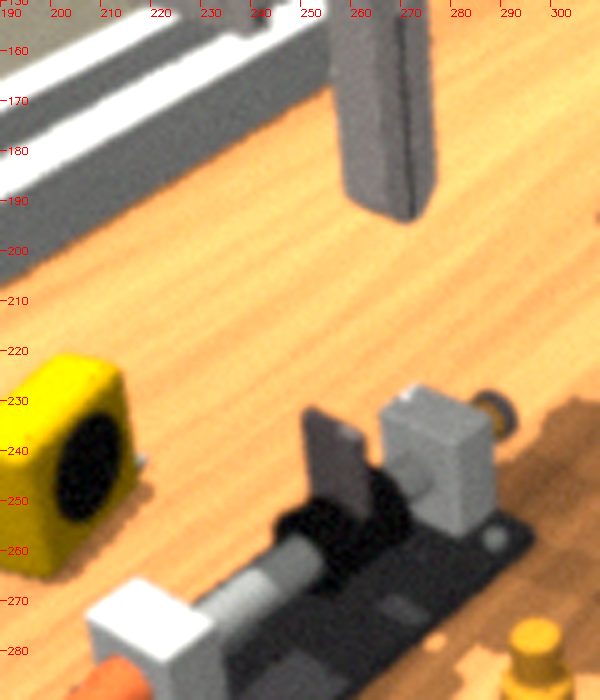

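The side view shows closed fingertips above the gap between the tab (258,240) and the brass-side block. Lowering to TCP z of about 0.066 puts the tips at 0.058.

>>> arm_command(plan=[0.1,0,2,0,0,0,1,0,0,2,0,0,0,1,0,0,2,0,0,0,1,0,0,1,0,0,0,1,0,0,0.6,0,0,0,1,0,0,0,0,0,0,1])

```text
time: 3.95
tool_pos: [0.5838, 0.1254, 0.0649]
ee_rot: [3.141, 0.001, 3.087]
wrist_force: [0.7, 0.4, 0.7]
width: 0.0002
```

```bash
python3 go.py 0.586 0.176 0.066; python3 - <<'E'
from h import *
from bench import cams
t=cams.snapshot("side"); crop(t,190,150,310,290,5,"s2.png")
E
```

```text
3.95 [0.5838 0.1254 0.0649] [3.1415e+00 6.0000e-04 3.0867e+00] w 0.0002 F [0.72 0.45 0.66]
tool shift cm [ 0.05  5.06 -0.11]
```

View pics/s2.png

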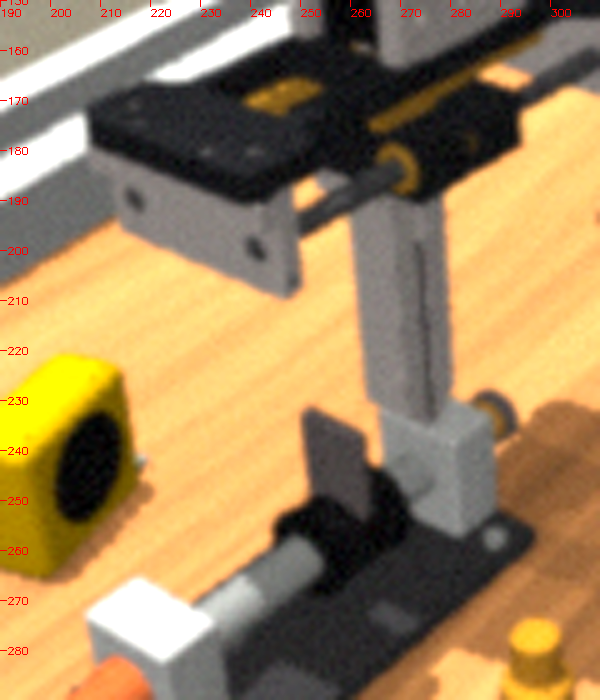

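The fingers are clear behind the tab. Now I push gently along tool +y.

>>> arm_command(plan=[0,0.8,0,0,0,0,1,0,0.5,0,0,0,0,1,0,0.3,0,0,0,0,1,0,0.3,0,0,0,0,1,0,0.3,0,0,0,0,1,0,0.3,0,0,0,0,1,0,0.3,0,0,0,0,1])

```text
time: 4.88
tool_pos: [0.5851, 0.153, 0.0645]
ee_rot: [-3.141, 0.0, 3.086]
wrist_force: [-0.8, -2.8, 1.0]
width: 0.0007
```

>>> arm_command(plan=[0,0.3,0,0,0,0,1,0,0.3,0,0,0,0,1,0,0.3,0,0,0,0,1,0,0.3,0,0,0,0,1,0,0,0,0,0,0,1])

```text
time: 5.5
tool_pos: [0.5858, 0.1658, 0.0645]
ee_rot: [3.141, 0.0, 3.087]
wrist_force: [0.4, -0.5, -0.1]
width: 0.0005
```

```bash
python3 go.py 0.586 0.176 0.066
```

```text
5.5 [0.5858 0.1658 0.0645] [3.1408e+00 2.0000e-04 3.0869e+00] w 0.0005 F [ 0.42 -0.54 -0.06]
tool shift cm [ 0.04  1.02 -0.15]
```

>>> arm_command(plan=[0,0.2,0,0,0,0,1,0,0.2,0,0,0,0,1,0,0.1,0,0,0,0,1])

```text
time: 5.88
tool_pos: [0.5861, 0.1703, 0.0645]
ee_rot: [3.142, 0.0, 3.087]
wrist_force: [-0.0, -2.9, 0.9]
width: 0.0002
```

>>> arm_command(plan=[0,0.1,0,0,0,0,1])

```text
time: 6.0
tool_pos: [0.5861, 0.1713, 0.0645]
ee_rot: [3.142, 0.0, 3.086]
wrist_force: [-0.4, -3.2, 0.1]
width: 0.0007
```

>>> arm_command(plan=[0,0.1,0,0,0,0,1])

```text
time: 6.12
tool_pos: [0.5862, 0.1723, 0.0645]
ee_rot: [3.141, 0.0, 3.086]
wrist_force: [0.8, -2.9, 1.4]
width: 0.0005
```

```bash
python3 - <<'E'
from h import *
from bench import cams
t=cams.snapshot("side"); crop(t,190,150,310,290,5,"s3.png")
E
```

```text
(no output)
```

View pics/s3.png

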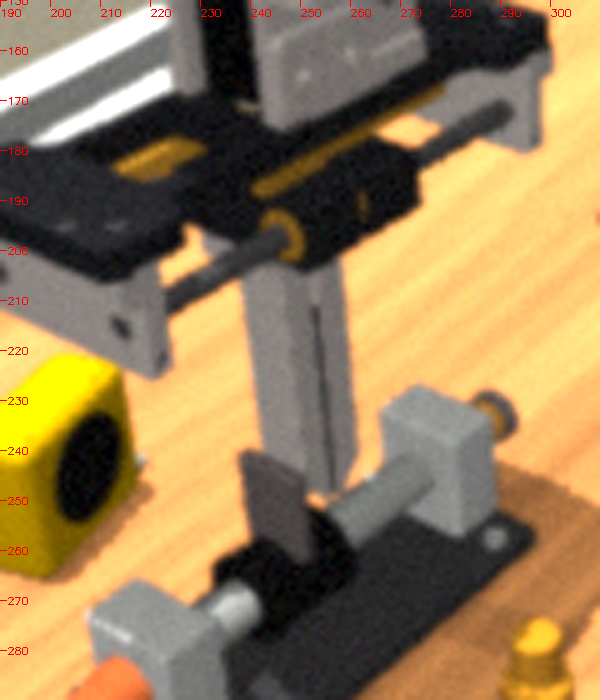

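The tab has moved to about (245,245) in the side view and is still sliding at about 3 N. I'll continue in 1 mm steps until the force rises at the stop.

>>> arm_command(plan=[0,0.1,0,0,0,0,1])

```text
time: 6.3
tool_pos: [0.5862, 0.1733, 0.0645]
ee_rot: [3.142, 0.0, 3.086]
wrist_force: [0.5, -3.2, 1.9]
width: 0.0005
```

>>> arm_command(plan=[0,0.1,0,0,0,0,1])

```text
time: 6.42
tool_pos: [0.5863, 0.1743, 0.0645]
ee_rot: [3.141, 0.0, 3.086]
wrist_force: [1.2, -3.0, 0.1]
width: 0.0003
```

>>> arm_command(plan=[0,0.1,0,0,0,0,1])

```text
time: 6.55
tool_pos: [0.5864, 0.1753, 0.0645]
ee_rot: [3.141, 0.0, 3.087]
wrist_force: [0.6, -2.7, 1.2]
width: 0.0004
```

>>> arm_command(plan=[0,0.1,0,0,0,0,1])

```text
time: 6.68
tool_pos: [0.5864, 0.1763, 0.0645]
ee_rot: [3.141, 0.0, 3.087]
wrist_force: [0.6, -2.1, 0.4]
width: 0.0008
```

>>> arm_command(plan=[0,0.1,0,0,0,0,1])

```text
time: 6.8
tool_pos: [0.5865, 0.177, 0.0645]
ee_rot: [-3.141, 0.0, 3.087]
wrist_force: [0.6, -4.4, 1.3]
width: 0.0004
```

>>> arm_command(plan=[0,0.1,0,0,0,0,1])

```text
time: 6.92
tool_pos: [0.5865, 0.1771, 0.0646]
ee_rot: [-3.139, 0.0, 3.086]
wrist_force: [-0.3, -7.3, 1.9]
width: 0.0005
```

The force rose to 7.3 N and motion stopped, so this is the stop. I'll hold briefly, back off, lift and look.

>>> arm_command(plan=[0,0,0,0,0,0,1,0,0,0,0,0,0,1,0,0,0,0,0,0,1,0,-1,0,0,0,0,1,0,-1,0,0,0,0,1,0,0,-3,0,0,0,1,0,0,-4,0,0,0,1,0,0,-3,0,0,0,1])

```text
time: 7.92
tool_pos: [0.5855, 0.1584, 0.1662]
ee_rot: [3.14, 0.001, 3.087]
wrist_force: [-0.9, 0.3, -0.5]
width: 0.0001
```

```bash
python3 - <<'E'
from h import *
from bench import cams
t=cams.snapshot("side"); crop(t,190,220,310,310,6,"s4.png")
E
python3 go.py 0.568 -0.226 0.17
```

```text
7.975 [0.5876 0.1588 0.1712] [3.1384 0.0089 3.0866] w 0.0003 F [0.93 0.18 2.88]
tool shift cm [-1.600e-01 -3.852e+01 -1.000e-02]
```

View pics/s4.png

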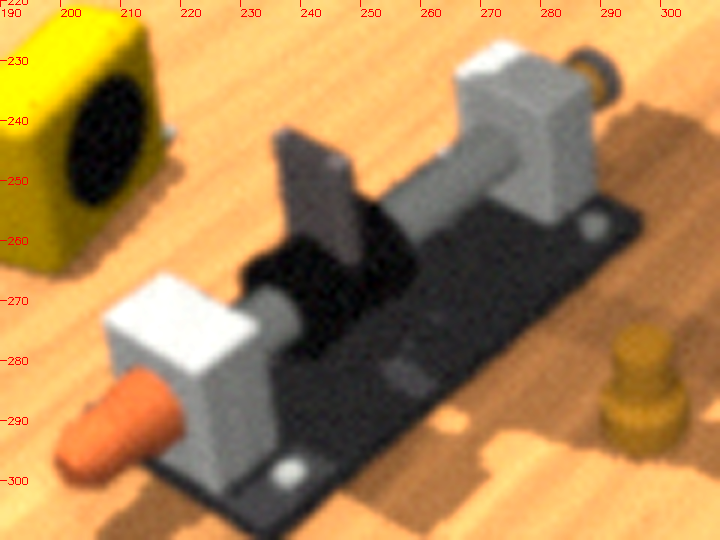

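>>> arm_command(plan=[0,-2,0,0,0,0,1,0,-4,0,0,0,0,1,0,-5,0,0,0,0,1,0,-5,0,0,0,0,1,0,-5,0,0,0,0,1,0,-5,0,0,0,0,1,0,-5,0,0,0,0,1,0,-4,0,0,0,0,1])

```text
time: 8.98
tool_pos: [0.5637, -0.1938, 0.1613]
ee_rot: [3.14, -0.005, 3.085]
wrist_force: [0.2, 0.1, 0.3]
width: 0.0003
```

>>> arm_command(plan=[-0.16,-2.5,0,0,0,0,1,0,-1,0,0,0,0,1,0,0,1.5,0,0,0,1,0,0,1.5,0,0,0,1,0,0,1,0,0,0,1,0,0,0,0,0,0,1,0,0,0,0,0,0,1])

```text
time: 9.85
tool_pos: [0.5661, -0.2259, 0.1249]
ee_rot: [-3.141, 0.001, 3.087]
wrist_force: [-0.1, -0.1, -0.4]
width: 0.0002
```

```bash
python3 - <<'E'
from h import *
from bench import cams
s=cams.snapshot("top");t=cams.snapshot("side"); crop(t,300,90,420,220,5,"s5.png");crop(s,340,165,460,240,6,"t5.png")
print(at(t,(237.5,241.7),.074),at(t,(248.3,247.5),.074))
crop(s,190,140,300,240,5,"t5b.png")
E
python3 go.py 0.568 -0.226 0.094
```

```text
[0.59783762 0.19092108 0.074     ] [0.57388064 0.19299294 0.074     ]
9.95 [ 0.5663 -0.2262  0.1253] [-3.1411e+00  1.5000e-03  3.0869e+00] w 0.0005 F [ 0.75 -0.19  0.44]
tool shift cm [-0.16  0.03  3.13]
```

View pics/s5.png

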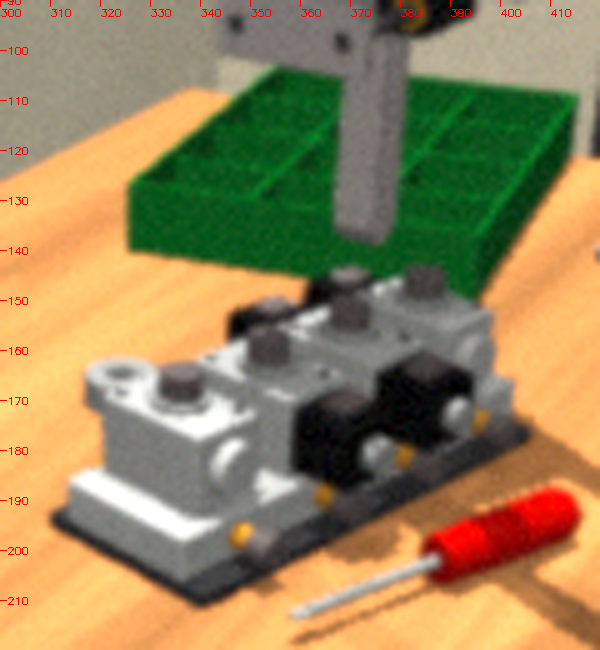

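View pics/t5b.png

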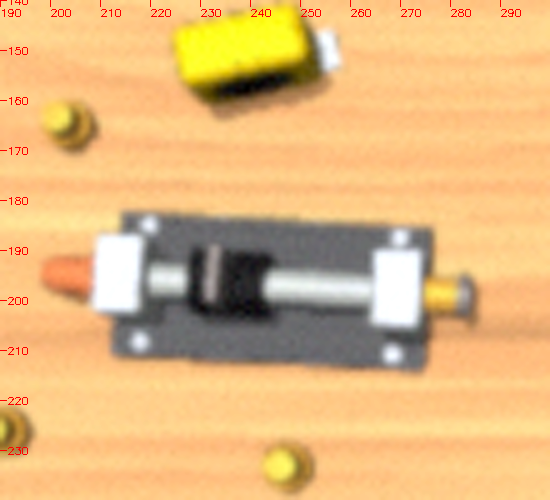

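The sleeve moved about 32 mm by camera, which matches the stop. The fingertips at (371,137) are centred above the two-coil button (370,152). Lowering now.

>>> arm_command(plan=[-0.15,0,1.2,0,0,0,1,0,0,1,0,0,0,1,0,0,0.4,0,0,0,1,0,0,0,0,0,0,1])

```text
time: 10.45
tool_pos: [0.5669, -0.2262, 0.0976]
ee_rot: [3.141, -0.001, 3.086]
wrist_force: [0.6, 0.1, 0.5]
width: 0.0003
```

>>> arm_command(plan=[0,0,0.3,0,0,0,1,0,0,0.2,0,0,0,1])

```text
time: 10.7
tool_pos: [0.5675, -0.2264, 0.0937]
ee_rot: [-3.141, 0.001, 3.087]
wrist_force: [0.2, 0.6, 1.3]
width: 0.0004
```

>>> arm_command(plan=[0,0,0.2,0,0,0,1])

```text
time: 10.82
tool_pos: [0.5675, -0.2264, 0.092]
ee_rot: [-3.141, 0.001, 3.087]
wrist_force: [-0.3, 0.9, 2.4]
width: 0.0007
```

```bash
python3 - <<'E'
from h import *
from bench import cams
t=cams.snapshot("side"); crop(t,330,110,410,190,7,"s6.png")
E
python3 go.py 0.568 -0.226 0.088
```

```text
10.875 [ 0.5675 -0.2264  0.0917] [-3.1413e+00  8.0000e-04  3.0866e+00] w 0.0009 F [ 0.29 -0.13  2.37]
tool shift cm [-0.05  0.04  0.37]
```

View pics/s6.png

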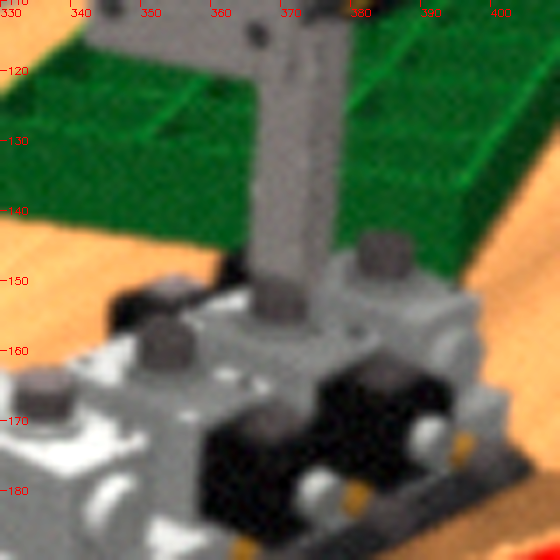

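Contact has been made at the expected height, with 2.4 N at TCP z 0.092. The tip sits on the two-coil button at (368,152). I'll press on to the stop.

>>> arm_command(plan=[0,0,0.2,0,0,0,1,0,0,0.1,0,0,0,1])

```text
time: 11.12
tool_pos: [0.5675, -0.2264, 0.0889]
ee_rot: [-3.141, 0.001, 3.087]
wrist_force: [-0.8, 0.2, 3.1]
width: 0.0004
```

>>> arm_command(plan=[0,0,0.1,0,0,0,1])

```text
time: 11.25
tool_pos: [0.5675, -0.2264, 0.0882]
ee_rot: [-3.141, 0.001, 3.087]
wrist_force: [-2.2, 1.3, 7.3]
width: 0.0005
```

>>> arm_command(plan=[0,0,0.1,0,0,0,1])

```text
time: 11.38
tool_pos: [0.5675, -0.2264, 0.0881]
ee_rot: [-3.141, 0.001, 3.087]
wrist_force: [-2.4, 2.1, 10.2]
width: 0.0006
```

The button is on its stop at z 0.088 with 10 N. I'll hold one second, then release straight up.

>>> arm_command(plan=[0,0,0,0,0,0,1,0,0,0,0,0,0,1,0,0,0,0,0,0,1,0,0,0,0,0,0,1,0,0,0,0,0,0,1,0,0,0,0,0,0,1,0,0,0,0,0,0,1,0,0,0,0,0,0,1])

```text
time: 12.38
tool_pos: [0.5675, -0.2264, 0.0882]
ee_rot: [-3.141, 0.001, 3.087]
wrist_force: [-1.7, 1.8, 7.7]
width: 0.0002
```

>>> arm_command(plan=[0,0,-0.5,0,0,0,1,0,0,-1,0,0,0,1,0,0,-2,0,0,0,1,0,0,-3,0,0,0,1,0,0,-2,0,0,0,1,0,0,0,0,0,0,1,0,0,0,0,0,0,1,0,0,0,0,0,0,1])

```text
time: 13.38
tool_pos: [0.5666, -0.2259, 0.1696]
ee_rot: [3.14, -0.003, 3.087]
wrist_force: [0.3, -0.7, -0.4]
width: 0.0002
```

```bash
python3 - <<'E'
from h import *
from bench import cams
t=cams.snapshot("side"); crop(t,150,90,420,310,2,"s7.png");crop(t,300,130,420,220,6,"s7b.png")
s=cams.snapshot("top"); cv2.imwrite("pics/t7.png",s["pixels"][:,:,::-1])
E
python3 go.py
```

```text
13.475 [ 0.5668 -0.226   0.1701] [ 3.1405e+00 -2.1000e-03  3.0866e+00] w 0.0001 F [ 0.07 -0.14 -0.35]
```

View pics/s7b.png

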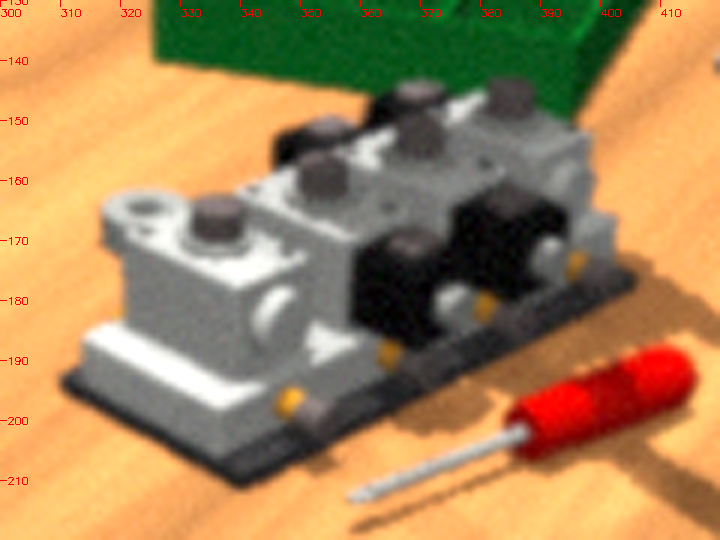

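View pics/t7.png

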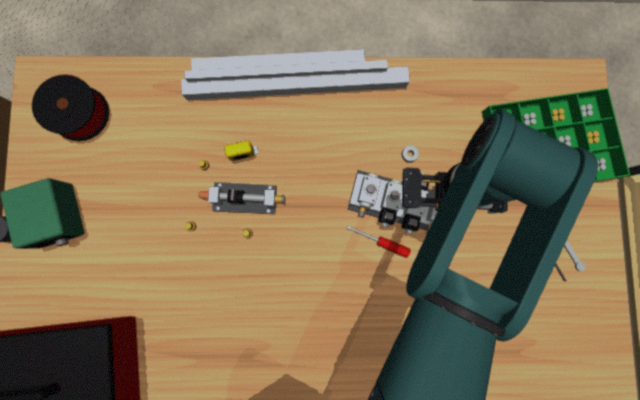

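All four buttons are up, with the two-coil one back at (369,150). Tape, fittings, screwdriver and collar are at their starting pixels, and the sleeve is at the copper end. The arm is clear, so I'm handing in.

```bash
python3 -c "
from bench import close_job
print(close_job())"
```

```text
the job is handed in; nothing more can be done
None
```

I closed the shut-off valve, bled the two-coil valve, and handed the job in at about 13.5 s with the arm clear of everything. No verdict is reported back.

- **Shut-off sleeve:** I pushed it by its tab with closed fingers to the copper end. It slid at about 3 N, then stopped dead with the force up to 7.3 N. The side camera shows about 32 mm of travel.
- **Two-coil button:** I pressed it onto its stop, with the fingertips 6 mm below the rest height and 8–10 N on the wrist. I held it there for about 1.1 s and released it straight up.
- **Last checks:** The pictures show all four buttons up and the sleeve still at the closed end. The tape, fitting, screwdriver and collar are at their starting pixels. Wrist force was about 0.
- **Disagreement on the way:** My first pixel readings gave 149 mm between the end blocks instead of 128. I re-read them before moving and they then agreed, at 127 mm.

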